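# Snap the cap onto the developing tank

## Task

Lift the small snap cap up off its drying post and press it straight down onto the neck of the black tank until it clicks home, then keep pushing so that the sprung sealing disc under it stays squeezed. Do not let go: finish with the gripper still holding the cap and pushing it down. Leave the wide cap and the other things where they are.

Things in the scene. Friction and masses are not known exactly. Their poses are not given: they have to be found in the camera images.
- snap_cap: The cap to use: round, grey plastic, hanging mouth-down over one of the two rack posts. Skirt 48 mm across, 30 mm tall. Origin: centre of the rim (underside), z up; its yaw does not matter. Inside: a lip 29 mm wide, 4 mm tall at the rim, then a groove 38 mm wide, flat ceiling 24 mm above the rim. The ceiling rests on the post's top, so the post reaches 24 mm into the cap. 30 to 65 g.
- knob_top (a point): Centre of the top of the snap cap's round grip knob, 54 mm above the rim. The knob is 30 mm across and 24 mm tall, standing in the middle of the skirt's flat top (30 mm above the rim), which forms a 9 mm wide shoulder around it.
- wide_cap: Bystander: the other grey cap, on the other post (which post is which varies). Skirt 73 mm across, 30 mm tall, with a low knob 30 mm across and 10 mm tall. Origin: centre of its rim. Leave it.
- rack: Fixed drying rack: wooden base 90 x 220 x 12 mm (x, y, z) with two upright aluminium posts 22 mm across, tops 70 mm above the work surface, at 65 mm to either side of the origin along its own y. Origin: centre of the underside; yaw varies.
- tank: Fixed black plastic developing tank, 104 mm across, 100 mm tall to its flat top, upright. Origin: centre of the underside. In the middle of the top stands a grey neck (stud) 26 mm across and 25 mm tall, its top 5 mm tapered to 18 mm. Four sprung slippery steel balls stand out of it by 4 mm, centred 15 mm above the tank's top.
- stud_base (a point): Point on the neck's axis at the tank's flat top, 100 mm above the work surface; z up. The cap's rim meets the balls 20 mm above this point; it takes about 8 to 15 N to push its lip past them; then the push drops and the balls draw the cap on down by themselves (the click), until the disc is met. The cap is snapped on when its rim is less than 6 mm above this point. No turning is needed.
- stud_top (a point): Centre of the sealing disc's upper face when it is not pressed, 29 mm above stud_base.
- seal_disc (a joint): Travel in m of the white sprung sealing disc (16 mm across) in the top of the neck: 0 up, 0.004 fully pressed. The cap's ceiling meets it when the rim is 5 mm above stud_base, after the click. It takes 3 N to start moving and 9 N at the end of its travel, where the ceiling meets the rigid neck (rim 1 mm above stud_base).
- reels: Bystander: two steel film reels stacked, 86 mm across, 92 mm tall, origin at the centre of the underside.
- timer: Bystander: aluminium timer box 60 x 80 x 35 mm with a press button 8 mm high, origin at the centre of the underside.
- canisters: Bystander: stack of two clear film canisters, 34 mm across, 100 mm tall, origin at the centre of the underside.

How it is judged:
By the outcome, as a careful person would: the job done as asked, in the order asked, and still so for the second after the job is handed in, while the arm keeps its last pose, push and grip.
It also fails if it takes over 51 s, if anything falls off the work surface, if the arm or the gripper's body presses on something with over 40 N, if the wrist force passes 120 N, or if a joint passes its speed limit or range.

## Robot

A 6-joint arm with a two-finger parallel gripper is mounted at the origin on the work surface. World frame = base frame: x ahead of the robot, y to its left, z up, the work surface at z = 0. Lengths are in m, angles in rad, forces in N, time in s.
With the tool pointing down it reaches from about 0.275 to 0.975 m from the base axis. Payload 8.4 kg.
Tool frame: the origin (TCP) lies midway between the tips of the shut fingers; the grasp point (between the pads) lies 19 mm behind it; y points along the fingers, x is the direction in which the jaws open and shut, and the axes are right-handed (so a half turn about y gives the same grasp; the last joint's range is limited). The gripper opens to 92 mm and grips with 3 to 60 N. Pads are 20 mm wide; open, the fingers measure 128 mm over their backs; the gripper's body (75 mm by 189 mm) begins 69 mm behind the grasp point.
Start: joints at [-0.002, 0.353, 1.633, -0, 1.155, -0.002], TCP at [0.625, -0, 0.215] pointing down, gripper open.
Joint ranges: [-2.63, 2.63], [-0.92, 2.1], [0.06, 2.66], [-1.3, 4.44], [0, 2.69], [-3.02, 3.02]. Speed limits (rad/s): [2.22, 2.22, 2.79, 3.14, 3.14, 3.14].

## Interface

Orientations are given as a 3x3 rotation matrix whose columns are the frame's x, y, z axes.
In Python, from station import robot gives the robot as it stands. The module is installed in compiled form; this text tells all that it offers.
- The arm moves only by the tool apply_moves, never from a script. Its argument "steps" is a list of rows, each an object with "gripper": the opening in per cent of the stroke, from 0 (shut) to 100 (fully open); "translation": the shift along the tool's x, y, z in cm, a list of three; "twist": the turn about the tool's y in rad. A call has 1 to 20 rows; each row shifts and turns the pose as measured when the row begins, along the tool's axes as they then stand; what a row does not reach is not made up. A row lasts 1/12 s, in which the tool goes at most 41.7 mm and 7.16 degrees, less where a joint would pass 70% of its speed; a pose out of reach is approached as far as the arm can. A call is refused whole if a number of a shift passes 4.17 or a number of a turn 0.125, either way. A call with a gripper value outside its range is refused whole. The fingers move at their own pace and stop on an object; "grip_force" is the grip in N (left out, the last holds). Time passes only in rows, so rows that do not move let the fingers close. It gives the time, the measured TCP pose, the force and the opening at its end, in the units of the state.
- robot.get_obs(): the state, without advancing time (a new reading comes with each control period).
- robot.camera(name): name is "scene" or "side" or "wrist"; returns (picture, depth): 400x640x3 uint8, red, green, blue; 400x640 float32, m along the optical axis (not along the pixel's ray), 0 where there is no reading.
- robot.camera_params(name): a dict with "vfov" (degrees; the focal length in pixels is half the picture's height over the tangent of half this angle, whatever the lens; pixels are square), "cx", "cy" (the principal point, pixels), "world_from_camera" (4x4, takes a point from camera to world coordinates); the wrist camera has in their place "hand_eye" (4x4, takes a point from camera to tool coordinates, whose origin is the TCP and whose axes are the tool frame's). Camera axes: x right, y up, looking along -z (the intrinsics and any distortion apply to the point x, -y, -z); pixel columns grow to the right and rows downward; lengths in m; the calibration is good to about 2 mm. A picture is of the moment at which its call begins: read the wrist's pose just before it. camera_params takes no time and is no camera call.
- robot.close_job(): hands the job in, once; it reports no verdict.
The state is a dict: "clock": time; "joint_pos": joint angles; "joint_vel": joint speeds; "tau": joint torques, N m; "eef_pos": TCP position; "tcp_rot": TCP orientation; "ft_force": force on the tool from outside, world axes, zero at the start; "torque": the same for the moment, N m; "finger_gap": finger opening in m.
Only numpy, scipy, OpenCV 4.12 (cv2) and the standard library are available. Lean on these libraries where they do the work, as an engineer would, in place of code of your own. Each camera call takes 0.05 s, during which the arm holds its last target. There are 200 camera calls.

## Working session

There is one attempt and no reset: what is moved stays moved. The work goes in short steps, Python scripts to look and compute and a tool call to move; the robot and the scene stay as the last step left them, time stands still between calls to the robot, and variables do not carry over. Pictures are saved under pics/ and viewed, about 8 in all and at most 12, crops included, and the job is handed in when it is done.

Besides the shell and the picture viewer there is one more tool, called as name([rows], argument=value, ...), one row to a line, values as JSON. apply_moves: Moves the arm, as the interface text tells. Its arguments: {"type":"object","properties":{"steps":{"type":"array"},"grip_force":{"type":"number"}},"required":["steps"]}

```bash
mkdir -p pics; cat > h.py <<'E'
import numpy as np,cv2
from station import robot
def grab(n):
    o=robot.get_obs(); im,d=robot.camera(n); p=robot.camera_params(n)
    if 'world_from_camera' in p: T=np.array(p['world_from_camera'])
    else:
        W=np.eye(4);W[:3,:3]=o['tcp_rot'];W[:3,3]=o['eef_pos'];T=W@np.array(p['hand_eye'])
    f=200/np.tan(np.radians(p['vfov'])/2)
    return im,d,T,f,p
def cloud(d,T,f,p):
    v,u=np.mgrid[0:400,0:640]
    P=np.stack([(u-p['cx'])/f*d,-(v-p['cy'])/f*d,-d,np.ones_like(d)],-1)@T.T
    P=P[...,:3].copy();P[d==0]=np.nan
    return P
E
python3 - <<'E'
from h import *
for n in ['scene','side','wrist']:
    im,d,T,f,p=grab(n); cv2.imwrite(f'pics/{n}0.png',im[...,::-1]); np.savez(f'{n}0.npz',im=im,P=cloud(d,T,f,p),d=d)
    print(n,{k:v for k,v in p.items() if 'cam' not in k},T.round(3).tolist())
a=cv2.imread('pics/scene0.png');b=cv2.imread('pics/side0.png')
cv2.imwrite('pics/both0.png',cv2.resize(np.vstack([a,b]),None,fx=.75,fy=.75))
o=robot.get_obs();print(o['tcp_rot'],o['eef_pos'],o['ft_force'],o['clock'])
E
```

```text
scene {'vfov': 46.04477837389969, 'cx': 316.69963124789155, 'cy': 212.27895035690474} [[0.639, -0.595, 0.487, 1.095], [0.769, 0.504, -0.394, -0.329], [-0.011, 0.626, 0.78, 0.843], [0.0, 0.0, 0.0, 1.0]]
side {'vfov': 51.24623684627476, 'cx': 321.0704795061227, 'cy': 209.37939688802592} [[-0.98, 0.117, -0.162, 0.473], [-0.2, -0.576, 0.793, 0.857], [-0.001, 0.809, 0.588, 0.7], [0.0, 0.0, 0.0, 1.0]]
wrist {'vfov': 68.78937401435519, 'cx': 316.24441517031914, 'cy': 200.91422172507404, 'hand_eye': array([[ 9.99999181e-01, -1.27919324e-03, -2.91082039e-05,
         7.94396217e-04],
       [ 3.15967266e-04,  2.68921781e-01, -9.63161968e-01,
        -1.69800201e-01],
       [ 1.23989810e-03,  9.63161170e-01,  2.68921965e-01,
         7.70157782e-02],
       [ 0.00000000e+00,  0.00000000e+00,  0.00000000e+00,
         1.00000000e+00]])} [[1.0, -0.002, 0.001, 0.626], [0.001, 0.963, 0.269, 0.077], [-0.001, -0.269, 0.963, 0.384], [0.0, 0.0, 0.0, 1.0]]
[[ 9.99999447e-01 -1.05152340e-03  3.02074809e-05]
 [-3.02017933e-05  5.42481840e-06  1.00000000e+00]
 [-1.05152356e-03 -9.99999447e-01  5.39305751e-06]] [ 6.24639170e-01 -7.26322384e-06  2.14018393e-01] [-0.20889736  0.96686283  0.14897787] 0.15
```

View pics/both0.png

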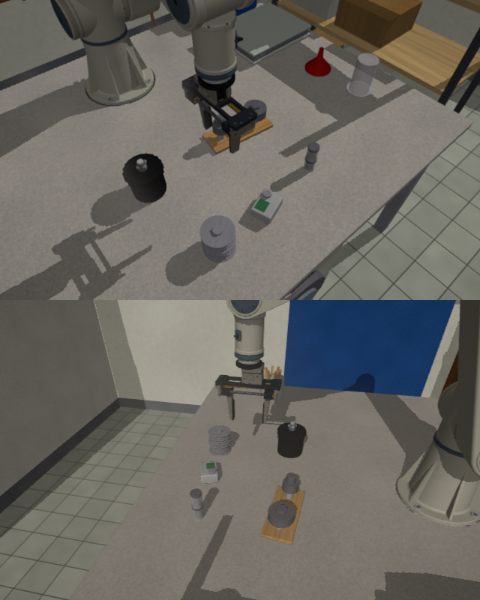

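The scene view shows the tank at about (145,175) and the rack behind the gripper. In the side view the small cap is at about (290,485), the wide cap at (281,515), the tank neck at (292,426), and the reels, timer and canisters to the left. Next I take positions from depth.

```bash
python3 - <<'E'
from h import *
for n in ['side','scene']:
    z=np.load(n+'0.npz');P=z['P']
    m=(P[...,2]>.03)&(P[...,2]<.16)&(P[...,0]>.25)&(P[...,0]<.95)&(abs(P[...,1])<.6)
    k,L,s,c=cv2.connectedComponentsWithStats(m.astype(np.uint8))
    for i in range(1,k):
        if s[i,4]<60: continue
        q=P[L==i]; t=q[q[:,2]>np.percentile(q[:,2],99)-.006]
        print(n,s[i],'lo',q.min(0).round(3),'hi',q.max(0).round(3),'top c',((t.min(0)+t.max(0))/2).round(3),len(t))
a=cv2.imread('pics/side0.png')[120:320,250:450];b=cv2.imread('pics/wrist0.png')
cv2.imwrite('pics/c1.png',np.hstack([cv2.resize(a,(400,400),interpolation=2),b])[:, :800] if 0 else np.vstack([cv2.resize(a,(300,300)),cv2.resize(b,(480,300))[:,:300]]) if 0 else cv2.resize(np.hstack([cv2.resize(a,(400,400)),b]),(800,308)))
E
```

```text
side [ 370  162   39   41 1257] lo [ 0.434 -0.213  0.03 ] hi [ 0.541 -0.109  0.131] top c [ 0.488 -0.16   0.126] 36
side [278 167  30  31 788] lo [ 0.713 -0.165  0.03 ] hi [ 0.798 -0.075  0.094] top c [ 0.756 -0.118  0.09 ] 170
side [267 215  24  21 451] lo [0.714 0.001 0.03 ] hi [0.79  0.091 0.046] top c [0.734 0.064 0.042] 54
side [376 230  23  30 500] lo [0.446 0.091 0.03 ] hi [0.494 0.136 0.101] top c [0.47  0.108 0.098] 103
side [254 252  17  34 468] lo [0.713 0.223 0.03 ] hi [0.745 0.257 0.102] top c [0.729 0.239 0.099] 148
side [ 357  269   36   36 1048] lo [0.45  0.2   0.043] hi [0.522 0.276 0.088] top c [0.486 0.239 0.084] 132
scene [338  53  41  23 113] lo [0.25 0.44 0.03] hi [0.256 0.597 0.052] top c [0.253 0.518 0.049] 52
scene [325 133  30  30 497] lo [0.451 0.209 0.044] hi [0.526 0.272 0.088] top c [0.489 0.235 0.084] 96
scene [283 158  18  24 244] lo [0.45  0.081 0.03 ] hi [0.498 0.108 0.101] top c [0.475 0.094 0.097] 12
scene [406 190  20  32 462] lo [0.715 0.217 0.03 ] hi [0.75  0.253 0.102] top c [0.732 0.235 0.099] 166
scene [ 163  204   57   60 2564] lo [ 0.435 -0.22   0.03 ] hi [ 0.545 -0.113  0.13 ] top c [ 0.491 -0.167  0.126] 82
scene [ 334  252   43   41 1007] lo [ 0.716 -0.003  0.03 ] hi [0.795 0.086 0.045] top c [0.75  0.042 0.041] 108
scene [ 266  287   49   56 2161] lo [ 0.716 -0.166  0.033] hi [ 0.802 -0.08   0.094] top c [ 0.758 -0.124  0.09 ] 466
```

View pics/c1.png

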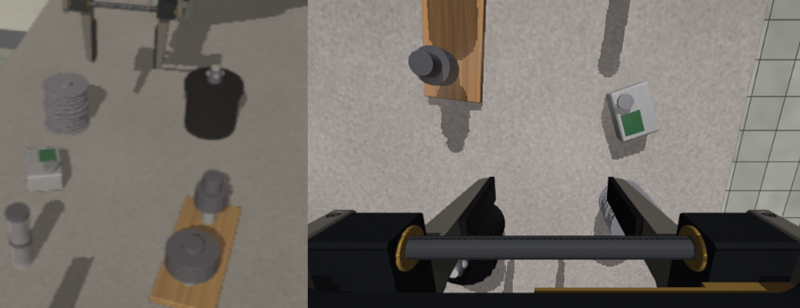

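The snap cap is near (0.470, 0.110) and the neck near (0.489, -0.165). I go above the cap.

apply_moves([
  {"gripper":100,"translation":[-3.1,0,2.2],"twist":0},
  {"gripper":100,"translation":[-3.1,0,2.2],"twist":0},
  {"gripper":100,"translation":[-3.1,0,2.2],"twist":0},
  {"gripper":100,"translation":[-3.1,0,2.2],"twist":0},
  {"gripper":80,"translation":[-3.1,0,2.2],"twist":0},
  {"gripper":80,"translation":[0,2,0],"twist":0},
  {"gripper":80,"translation":[0,2,0],"twist":0},
  {"gripper":80,"translation":[0,0,0],"twist":0},
  {"gripper":80,"translation":[0,0,0],"twist":0},
], grip_force=25)

```text
clock: 0.9
eef_pos: [0.4618, 0.1133, 0.1714]
tcp_rot: [[1.0, -0.002, 0.001], [-0.001, -0.0, 1.0], [-0.002, -1.0, -0.0]]
ft_force: [-0.4, -0.1, 0.1]
finger_gap: 0.0735
```

```bash
python3 - <<'E'
from h import *
o=robot.get_obs();print(o['eef_pos'],o['tcp_rot'].round(3),o['ft_force'],o['clock'],o['finger_gap'])
for n in ['wrist','side','scene']:
    im,d,T,f,p=grab(n);P=cloud(d,T,f,p);cv2.imwrite(f'pics/{n}1.png',im[...,::-1])
    for c,z0,z1,r in [((.47,.108),.096,.108,.03),((.47,.108),.072,.082,.035),((.489,-.165),.09,.105,.07),((.489,-.165),.124,.14,.02)]:
        m=(np.hypot(P[...,0]-c[0],P[...,1]-c[1])<r)&(P[...,2]>z0)&(P[...,2]<z1)
        if m.sum()>8:
            q=P[m][:,:2].astype(np.float32); e,R=cv2.minEnclosingCircle(q); print(n,z0,m.sum(),np.round(e,4),round(R,4),np.median(P[m][:,2]).round(4))
E
```

```text
[0.46184703 0.11331766 0.17135282] [[ 1.    -0.002  0.001]
 [-0.001 -0.     1.   ]
 [-0.002 -1.    -0.   ]] [-0.44929198 -0.06992267  0.11310635] 0.9 0.0735409851197277
wrist 0.096 863 [0.4712 0.1105] 0.0149 0.0996
wrist 0.072 970 [0.4712 0.1106] 0.0244 0.0756
side 0.096 94 [0.47   0.1105] 0.0155 0.0991
side 0.072 150 [0.4696 0.1103] 0.0244 0.0754
side 0.09 290 [ 0.4763 -0.1529] 0.0506 0.0987
scene 0.096 97 [0.4729 0.106 ] 0.0151 0.0989
scene 0.072 146 [0.4725 0.1057] 0.0251 0.075
scene 0.09 1645 [ 0.4903 -0.1667] 0.0553 0.0987
scene 0.124 55 [ 0.4909 -0.1669] 0.0094 0.1274
```

View pics/wrist1.png

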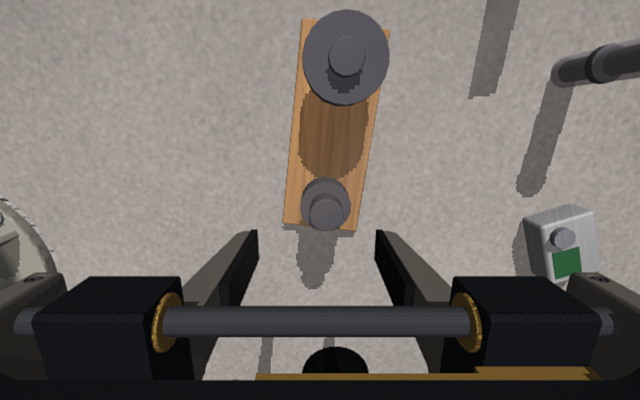

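The wrist view shows the small cap at about (325,205), between and just ahead of the fingertips. The wide cap is at (345,57), well clear. I correct and descend.

apply_moves([
  {"gripper":75,"translation":[0.9,0,-0.3],"twist":0},
  {"gripper":75,"translation":[0,2,0],"twist":0},
  {"gripper":75,"translation":[0,3,0],"twist":0},
  {"gripper":75,"translation":[0,2.5,0],"twist":0},
  {"gripper":75,"translation":[0,1,0],"twist":0},
  {"gripper":75,"translation":[0,0,0],"twist":0},
  {"gripper":75,"translation":[0,0,0],"twist":0},
])

```text
clock: 1.63
eef_pos: [0.4847, 0.1084, 0.0899]
tcp_rot: [[1.0, 0.014, 0.006], [-0.006, 0.003, 1.0], [0.014, -1.0, 0.003]]
ft_force: [0.2, -0.8, -0.1]
finger_gap: 0.0691
```

apply_moves([
  {"gripper":75,"translation":[-0.7,0,0.1],"twist":0},
  {"gripper":75,"translation":[-0.6,0,0.1],"twist":0},
  {"gripper":75,"translation":[0,0,0],"twist":0},
  {"gripper":75,"translation":[0,0,0],"twist":0},
  {"gripper":75,"translation":[0,0,0],"twist":0},
])

```text
clock: 2.05
eef_pos: [0.4738, 0.1107, 0.0936]
tcp_rot: [[1.0, 0.02, 0.007], [-0.007, 0.004, 1.0], [0.02, -1.0, 0.004]]
ft_force: [0.4, -0.4, 0.5]
finger_gap: 0.0688
```

apply_moves([
  {"gripper":75,"translation":[-0.3,0.3,0],"twist":0},
  {"gripper":75,"translation":[0,0.4,0],"twist":0},
  {"gripper":75,"translation":[0,0.4,0],"twist":0},
  {"gripper":75,"translation":[0,0.3,0],"twist":0},
])

```text
clock: 2.38
eef_pos: [0.472, 0.1113, 0.0801]
tcp_rot: [[1.0, 0.024, 0.006], [-0.007, 0.005, 1.0], [0.024, -1.0, 0.005]]
ft_force: [-0.5, -0.3, -0.8]
finger_gap: 0.0687
```

apply_moves([
  {"gripper":75,"translation":[-0.1,0.2,-0.05],"twist":0},
  {"gripper":30,"translation":[0,0,0],"twist":0},
  {"gripper":20,"translation":[0,0,0],"twist":0},
  {"gripper":10,"translation":[0,0,0],"twist":0},
  {"gripper":10,"translation":[0,0,0],"twist":0},
  {"gripper":10,"translation":[0,0,0],"twist":0},
  {"gripper":10,"translation":[0,0,0],"twist":0},
  {"gripper":10,"translation":[0,0,0],"twist":0},
], grip_force=30)

```text
clock: 3.05
eef_pos: [0.4709, 0.1106, 0.0768]
tcp_rot: [[1.0, 0.022, 0.006], [-0.007, 0.005, 1.0], [0.022, -1.0, 0.005]]
ft_force: [-0.4, -0.9, -0.6]
finger_gap: 0.0295
```

apply_moves([
  {"gripper":10,"translation":[0,-1,0],"twist":0},
  {"gripper":10,"translation":[0,-1.5,0],"twist":0},
  {"gripper":10,"translation":[0,-1.5,0],"twist":0},
  {"gripper":10,"translation":[0,-2,0],"twist":0},
  {"gripper":10,"translation":[0,-2,0],"twist":0},
  {"gripper":10,"translation":[0,-2,0],"twist":0},
  {"gripper":10,"translation":[0,-2,0],"twist":0},
  {"gripper":10,"translation":[0,-1,0],"twist":0},
  {"gripper":10,"translation":[0,0,0],"twist":0},
  {"gripper":10,"translation":[0,0,0],"twist":0},
])

```text
clock: 3.88
eef_pos: [0.4653, 0.1095, 0.2175]
tcp_rot: [[1.0, 0.02, 0.007], [-0.007, 0.004, 1.0], [0.02, -1.0, 0.004]]
ft_force: [0.4, -0.1, -1.4]
finger_gap: 0.0292
```

apply_moves([
  {"gripper":10,"translation":[0.2,0,-1.5],"twist":0},
  {"gripper":10,"translation":[0.2,0,-2.5],"twist":0},
  {"gripper":10,"translation":[0.2,0,-2.7],"twist":0},
  {"gripper":10,"translation":[0.2,0,-2.7],"twist":0},
  {"gripper":10,"translation":[0.2,0,-2.7],"twist":0},
  {"gripper":10,"translation":[0.2,0,-2.7],"twist":0},
  {"gripper":10,"translation":[0.2,0,-2.7],"twist":0},
  {"gripper":10,"translation":[0.2,0,-2.7],"twist":0},
  {"gripper":10,"translation":[0.2,0,-2.5],"twist":0},
  {"gripper":10,"translation":[0.2,0,-1.5],"twist":0},
  {"gripper":10,"translation":[0.2,0,-1],"twist":0},
  {"gripper":10,"translation":[0,0,0],"twist":0},
  {"gripper":10,"translation":[0,0,0],"twist":0},
])

```text
clock: 4.97
eef_pos: [0.4793, -0.1522, 0.2064]
tcp_rot: [[1.0, 0.005, 0.004], [-0.004, 0.008, 1.0], [0.005, -1.0, 0.008]]
ft_force: [-0.3, 1.0, -0.7]
finger_gap: 0.0292
```

```bash
python3 - <<'E'
from h import *
o=robot.get_obs();print(o['eef_pos'],o['ft_force'],o['clock'],o['finger_gap'])
for n in ['wrist','side','scene']:
    im,d,T,f,p=grab(n);P=cloud(d,T,f,p);np.savez(n+'2.npz',P=P);cv2.imwrite(f'pics/{n}2.png',im[...,::-1])
    for z0,z1,r in [(.09,.104,.07),(.124,.135,.02)]:
        m=(np.hypot(P[...,0]-.49,P[...,1]+.165)<r)&(P[...,2]>z0)&(P[...,2]<z1)
        if m.sum()>8:
            q=P[m][:,:2].astype(np.float32); e,R=cv2.minEnclosingCircle(q); print(n,z0,m.sum(),np.round(e,4),round(R,4),np.median(P[m][:,2]).round(4))
a=cv2.imread('pics/side2.png')[60:260,290:490];b=cv2.imread('pics/scene2.png')[110:310,90:290];c=cv2.imread('pics/wrist2.png')
cv2.imwrite('pics/c2.png',np.vstack([np.hstack([cv2.resize(a,(300,300)),cv2.resize(b,(300,300))]),cv2.resize(c,(600,300))[:]])[:600])
E
```

```text
[ 0.47932103 -0.15224063  0.20638873] [-0.27076965  1.00693655 -0.66174417] 4.9667 0.029233402366933392
wrist 0.09 4656 [ 0.4889 -0.163 ] 0.0542 0.0995
side 0.09 577 [ 0.4869 -0.1622] 0.0543 0.0988
side 0.124 24 [ 0.4876 -0.1621] 0.01 0.1274
scene 0.09 1647 [ 0.4899 -0.1672] 0.056 0.0989
scene 0.124 60 [ 0.4908 -0.1665] 0.0098 0.1276
```

View pics/c2.png

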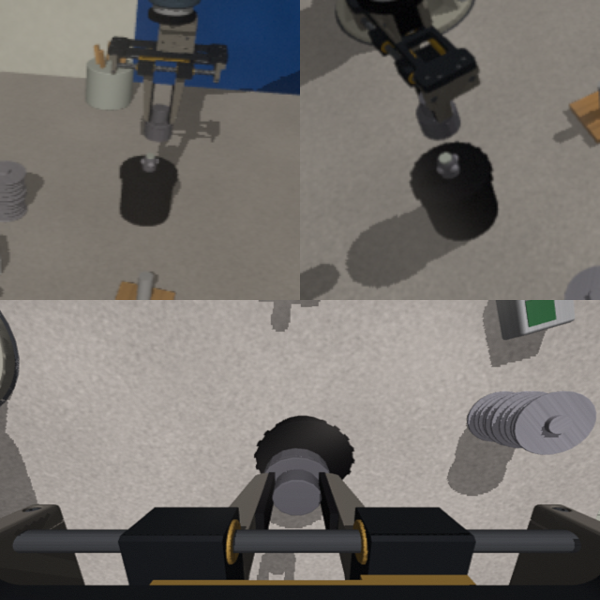

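The pictures show the cap held level in the fingers, behind and to the left of the neck. All three cameras agree on the neck to within their known biases. I measure where the cap sits in the hand.

```bash
python3 - <<'E'
from h import *
for n in ['wrist','side','scene']:
    P=np.load(n+'2.npz')['P']
    for z0,z1,r in [(.200,.211,.03),(.224,.235,.016),(.172,.2,.03)]:
        m=(np.hypot(P[...,0]-.479,P[...,1]+.152)<r)&(P[...,2]>z0)&(P[...,2]<z1)
        if m.sum()>8:
            q=P[m][:,:2].astype(np.float32);e,R=cv2.minEnclosingCircle(q)
            print(n,z0,m.sum(),np.round(e,4),round(R,4),P[m].min(0).round(4),P[m].max(0).round(4),np.median(P[m][:,2]))
E
```

```text
wrist 0.2 1335 [ 0.4801 -0.1484] 0.0272 [ 0.4539 -0.1702  0.2001] [ 0.5064 -0.128   0.2109] 0.20569278402055496
wrist 0.224 2190 [ 0.479 -0.152] 0.0161 [ 0.4654 -0.1677  0.224 ] [ 0.4949 -0.1375  0.2348] 0.22952950629445196
wrist 0.172 591 [ 0.4802 -0.1435] 0.0226 [ 0.4576 -0.1435  0.1747] [ 0.5026 -0.1274  0.2   ] 0.18928085336562223
side 0.2 102 [ 0.4779 -0.1421] 0.0246 [ 0.4534 -0.1512  0.2   ] [ 0.5023 -0.1285  0.2109] 0.20529468885642282
side 0.224 59 [ 0.4798 -0.1522] 0.0158 [ 0.4656 -0.1676  0.2241] [ 0.4919 -0.1365  0.2308] 0.22885096515614278
side 0.172 157 [ 0.4788 -0.15  ] 0.0246 [ 0.4547 -0.1543  0.1745] [ 0.5033 -0.1266  0.1996] 0.18764732769998327
scene 0.2 179 [ 0.4842 -0.1566] 0.0255 [ 0.4614 -0.1794  0.2002] [ 0.5088 -0.1315  0.2109] 0.20480915554128631
scene 0.224 19 [ 0.4745 -0.1634] 0.009 [ 0.4661 -0.167   0.2271] [ 0.483  -0.1607  0.2334] 0.22896623104273006
scene 0.172 240 [ 0.4834 -0.1559] 0.0246 [ 0.4733 -0.1794  0.1744] [ 0.5077 -0.132   0.1998] 0.18747706763882827
```

apply_moves([
  {"gripper":10,"translation":[0.4,0,-0.5],"twist":0},
  {"gripper":10,"translation":[0.4,0,-0.5],"twist":0},
  {"gripper":10,"translation":[0,0.7,0],"twist":0},
  {"gripper":10,"translation":[0,0.7,0],"twist":0},
  {"gripper":10,"translation":[0,0.7,0],"twist":0},
  {"gripper":10,"translation":[0,0.7,0],"twist":0},
  {"gripper":10,"translation":[0,0.5,0],"twist":0},
  {"gripper":10,"translation":[0,0,0],"twist":0},
  {"gripper":10,"translation":[0,0,0],"twist":0},
])

```text
clock: 5.87
eef_pos: [0.4883, -0.1588, 0.1695]
tcp_rot: [[1.0, 0.004, -0.002], [0.002, 0.009, 1.0], [0.004, -1.0, 0.009]]
ft_force: [0.0, -0.1, 0.1]
finger_gap: 0.0291
```

apply_moves([
  {"gripper":10,"translation":[0,0.2,-0.3],"twist":0},
  {"gripper":10,"translation":[0,0,-0.1],"twist":0},
  {"gripper":10,"translation":[0,0,0],"twist":0},
  {"gripper":10,"translation":[0,0,0],"twist":0},
])

```text
clock: 6.2
eef_pos: [0.4885, -0.1634, 0.1675]
tcp_rot: [[1.0, 0.005, -0.002], [0.002, 0.008, 1.0], [0.005, -1.0, 0.008]]
ft_force: [-0.4, -0.9, -0.5]
finger_gap: 0.0298
```

```bash
python3 - <<'E'
from h import *
o=robot.get_obs();print(o['eef_pos'],o['ft_force'],o['clock'],o['finger_gap'])
for n in ['wrist','side','scene']:
    im,d,T,f,p=grab(n);P=cloud(d,T,f,p);cv2.imwrite(f'pics/{n}3.png',im[...,::-1])
    z=o['eef_pos'][2]
    for nm,z0,z1,r in [('tank',.09,.104,.07),('neck',.104,.125,.03),('skirt',z-.03,z-.003,.03),('knob',z+.004,z+.028,.0165)]:
        m=(np.hypot(P[...,0]-.489,P[...,1]+.163)<r)&(P[...,2]>z0)&(P[...,2]<z1)
        if m.sum()>8:
            print(n,nm,m.sum(),P[m].min(0).round(4),P[m].max(0).round(4))
a=cv2.imread('pics/side3.png')[100:200,340:440];b=cv2.imread('pics/scene3.png')[150:250,140:240]
cv2.imwrite('pics/c3.png',np.hstack([cv2.resize(a,(400,400)),cv2.resize(b,(400,400))]))
E
```

```text
[ 0.48851707 -0.16338738  0.16754741] [-0.39663113 -0.86404801 -0.50393515] 6.2 0.029815098838680974
wrist tank 6557 [ 0.4352 -0.1922  0.0901] [ 0.5427 -0.1091  0.1019]
wrist skirt 659 [ 0.4667 -0.1551  0.1376] [ 0.5116 -0.1388  0.1645]
wrist knob 2632 [ 0.4746 -0.1782  0.1716] [ 0.5043 -0.1485  0.1955]
side tank 578 [ 0.4349 -0.2136  0.09  ] [ 0.5415 -0.1079  0.1038]
side neck 82 [ 0.4728 -0.1664  0.1043] [ 0.5033 -0.1435  0.125 ]
side skirt 162 [ 0.4639 -0.165   0.1377] [ 0.5124 -0.1378  0.1643]
side knob 113 [ 0.4738 -0.176   0.172 ] [ 0.5037 -0.148   0.1923]
scene tank 1413 [ 0.4383 -0.2205  0.0901] [ 0.5449 -0.1131  0.1039]
scene neck 72 [ 0.4919 -0.1831  0.1042] [ 0.5072 -0.1546  0.1208]
scene skirt 261 [ 0.4671 -0.1911  0.1377] [ 0.5163 -0.1438  0.1645]
scene knob 9 [ 0.4799 -0.1795  0.1888] [ 0.492  -0.1746  0.1916]
```

View pics/c3.png

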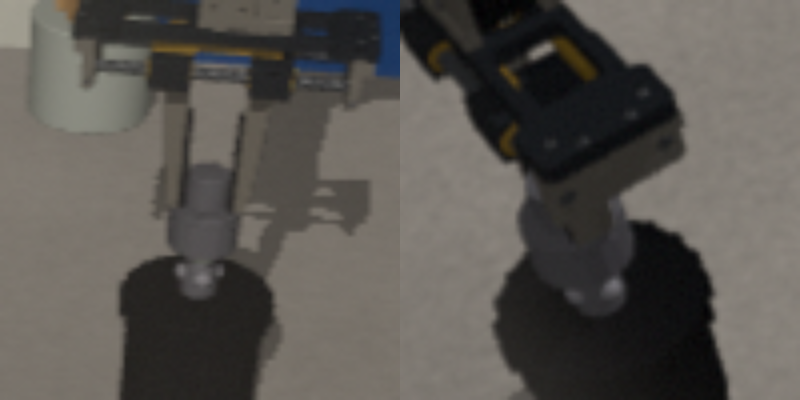

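The side and scene crops show the cap just above the neck and coaxial with it. The three cameras agree on this to about 1 mm. I lower it slowly.

apply_moves([
  {"gripper":10,"translation":[0,0.4,0.05],"twist":0},
  {"gripper":10,"translation":[0,0.4,0],"twist":0},
  {"gripper":10,"translation":[0,0.3,0],"twist":0},
  {"gripper":10,"translation":[0,0.2,0],"twist":0},
], grip_force=45)

```text
clock: 6.68
eef_pos: [0.4891, -0.1626, 0.1541]
tcp_rot: [[1.0, 0.006, -0.002], [0.002, 0.008, 1.0], [0.006, -1.0, 0.008]]
ft_force: [-0.2, -0.0, -0.6]
finger_gap: 0.0288
```

apply_moves([
  {"gripper":10,"translation":[0,0.3,0],"twist":0},
  {"gripper":10,"translation":[0,0.3,0],"twist":0},
  {"gripper":10,"translation":[0,0.3,0],"twist":0},
])

```text
clock: 6.93
eef_pos: [0.4888, -0.163, 0.1454]
tcp_rot: [[1.0, 0.005, -0.003], [0.003, 0.007, 1.0], [0.005, -1.0, 0.007]]
ft_force: [-3.2, -0.8, 6.6]
finger_gap: 0.0291
```

Contact with the balls at 6.6 N; I keep going.

apply_moves([
  {"gripper":10,"translation":[0,0.3,0],"twist":0},
  {"gripper":10,"translation":[0,0.3,0],"twist":0},
])

```text
clock: 7.1
eef_pos: [0.488, -0.1629, 0.1387]
tcp_rot: [[1.0, 0.004, -0.003], [0.003, 0.007, 1.0], [0.004, -1.0, 0.007]]
ft_force: [1.0, -1.4, -7.1]
finger_gap: 0.029
```

apply_moves([
  {"gripper":10,"translation":[0,0.2,0],"twist":0},
  {"gripper":10,"translation":[0,0.2,0],"twist":0},
  {"gripper":10,"translation":[0,0.2,0],"twist":0},
])

```text
clock: 7.35
eef_pos: [0.4879, -0.1628, 0.1318]
tcp_rot: [[1.0, 0.003, -0.003], [0.003, 0.007, 1.0], [0.003, -1.0, 0.007]]
ft_force: [-3.0, -0.2, 7.9]
finger_gap: 0.0291
```

apply_moves([
  {"gripper":10,"translation":[0,0.15,0],"twist":0},
  {"gripper":10,"translation":[0,0.15,0],"twist":0},
])

```text
clock: 7.52
eef_pos: [0.4879, -0.1628, 0.1313]
tcp_rot: [[1.0, 0.002, -0.003], [0.003, 0.007, 1.0], [0.002, -1.0, 0.007]]
ft_force: [-10.0, 2.4, 28.7]
finger_gap: 0.0294
```

apply_moves([
  {"gripper":10,"translation":[0.03,0.1,0],"twist":0},
  {"gripper":10,"translation":[0.03,0.1,0],"twist":0},
  {"gripper":10,"translation":[0.03,0.1,0],"twist":0},
])

```text
clock: 7.77
eef_pos: [0.4879, -0.1628, 0.1314]
tcp_rot: [[1.0, 0.001, -0.003], [0.003, 0.007, 1.0], [0.001, -1.0, 0.007]]
ft_force: [-6.5, 0.6, 14.9]
finger_gap: 0.0294
```

```bash
python3 - <<'E'
from h import *
for n in ['side','scene','side','scene','wrist','side']:
    im,d,T,f,p=grab(n);P=cloud(d,T,f,p);cv2.imwrite(f'pics/{n}4.png',im[...,::-1])
    o=robot.get_obs();print(o['eef_pos'].round(4),o['ft_force'].round(1),o['clock'],o['finger_gap'])
    m=(np.hypot(P[...,0]-.489,P[...,1]+.163)<.03)
    for z0,z1,r in [(.126,.136,.03),(.15,.162,.016)]:
        k=(np.hypot(P[...,0]-.489,P[...,1]+.163)<r)&(P[...,2]>z0)&(P[...,2]<z1)
        if k.sum()>5: print(n,z0,k.sum(),np.percentile(P[k][:,2],[50,90]).round(4))
a=cv2.imread('pics/side4.png')[100:200,340:440];b=cv2.imread('pics/scene4.png')[150:250,140:240]
cv2.imwrite('pics/c4.png',np.hstack([cv2.resize(a,(400,400)),cv2.resize(b,(400,400))]))
E
```

```text
[ 0.4879 -0.1628  0.1314] [-6.8  0.8 15.3] 7.8167 0.028948084412297903
side 0.126 80 [0.1307 0.1345]
side 0.15 53 [0.1539 0.1558]
[ 0.4879 -0.1629  0.1314] [-6.2  1.  16. ] 7.8667 0.029231657386550734
scene 0.126 132 [0.1295 0.1316]
scene 0.15 9 [0.1538 0.1545]
[ 0.488  -0.1628  0.1314] [-6.7  0.7 15.5] 7.9167 0.02905896796025137
side 0.126 77 [0.1311 0.1344]
side 0.15 57 [0.1541 0.1554]
[ 0.4879 -0.1628  0.1314] [-6.8  1.6 14.9] 7.9667 0.028678522178120676
scene 0.126 128 [0.1298 0.132 ]
scene 0.15 8 [0.1545 0.155 ]
[ 0.4879 -0.1628  0.1314] [-6.4  1.8 15.2] 8.0167 0.029138912755355784
wrist 0.126 1307 [0.1308 0.1334]
wrist 0.15 2184 [0.1546 0.1554]
[ 0.4879 -0.1628  0.1314] [-6.6  1.7 15.2] 8.0667 0.02908841036879704
side 0.126 82 [0.1306 0.1345]
side 0.15 56 [0.1543 0.1559]
```

View pics/c4.png

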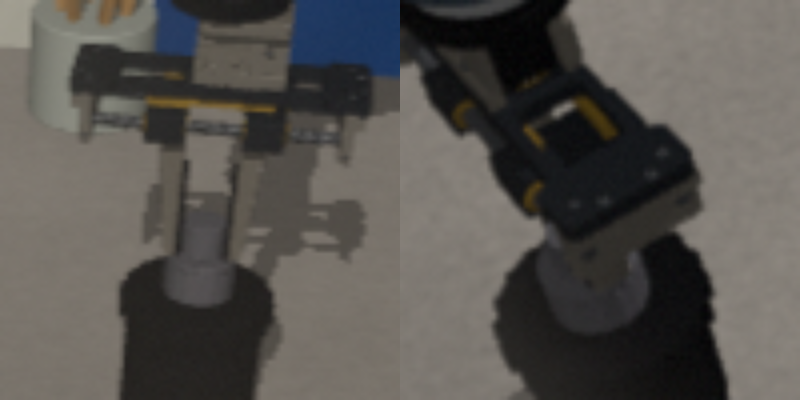

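The cap is seated flat on the tank top. The knob top is at about 0.155, so the rim is about 1 mm above stud_base, and the push is steady at 15 N. I hand in.

```bash
python3 -c "
from station import robot
print(robot.close_job())"
```

```text
the job is handed in; nothing more can be done
None
```

I lifted the snap cap off its post, set it over the tank's neck and pressed it straight down until it clicked. The job was handed in at about 8 s, with the gripper still holding the cap and pushing down.

- **Click:** the upward force rose to 6.6 N at the last reading before it, then swung to a 7 N downward pull as the balls drew the cap on.
- **Seating:** the last camera heights put the knob top at about 0.155 m. That leaves the rim about 1 mm above stud_base, so the disc should be fully squeezed.
- **Push:** about 15 N, steady over 0.3 s before hand-in. It peaked at about 29 N shortly before, so I eased it off.
- **Grip:** the fingers held the knob at a 29 mm gap, with the grip set to 45 N.

**Disagreements:**
- The scene camera read about 4–5 mm off the other two in y. I corrected for it by comparing cap and tank within each camera.
- About 6.5 N of sideways force remained at the end.
- I did not take a separate last look at the bystanders. The arm never came near them.

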